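Refit the gas hob's control knob and hold it pressed

TASK

The control knob of this gas hob was pulled off for cleaning and lies on the counter. Pick it up, turn it so that the flat in its bore matches the flat of the bare D-shaped spindle, push it fully home, then press it well down against the tap's spring as one does to light the burner, and finish still holding it pressed down with the gripper. Do not press the other knob, and leave the other things on the counter where they are.

Things in the scene. Friction and masses are not known exactly. Their poses are not given: they have to be found in the camera images.
- knob_mid (a point): Loose control knob, 40-85 g, standing on its round skirt on the counter, fin up. Point on its axis, half-way up (15 mm above the underside). Steel skirt: diameter 48 mm, 0-10 mm above the underside. Black grip fin: 44 mm long along x, 16 mm wide along y, flat sides, 10-30 mm above the underside; grip it across the 16 mm. x towards the fin's end with the white pointer line, z up.
- knob_bore (a point): Mouth of the loose knob's D-shaped bore: on its axis, at the underside, same axes as the knob. The bore runs up 18 mm: 11.8 mm across the round part, its flat 2.6 mm from the axis on the x (pointer) side; the mouth is flared by 1.5 mm except at the flat.
- knob_pointer (a point): Pointer end of the loose knob's fin: 22 mm from the axis along the knob's x, 15 mm above the underside.
- spindle_seat (a point): Bare D-shaped metal spindle standing up out of the hob's glass. Point on its axis where the underside of the fully home knob lies: 8 mm above the glass, 68 mm above the counter when the spindle is up; moves down with it. x points out of the flat, z up. Fully home: the bore's end rests on the spindle's end. It does not turn. Either of the hob's two spindles may be the bare one.
- spindle_tip (a point): End of the bare spindle, on its axis, 18 mm above the seat (86 mm above the counter when up), same axes. The spindle is 10 mm round with a flat cut 2 mm from the axis (7 mm across) along these 18 mm, last 1.2 mm chamfered. The knob has about 0.15 rad of turning play on it either way.
- spindle (a joint): How far the bare spindle is pressed down, m: 0 up, stop at 0.005. Its spring starts to give at 5 N and takes 8.6 N at 0.003, 11 N at 0.005.
- fitted_knob (a joint): How far the other, fitted knob is pressed down, m: 0 up, stop at 0.005. Same spring. To be left alone.
- fitted_knob_mid (a point): Centre of the fitted knob of the neighbouring tap, same shape as the loose one, 15 mm above its underside; to be left alone.
- hob: Free-standing two-burner gas hob, fixed. Origin on the counter midway between the two spindles (at y +60 and -60 mm). Black glass top 60 mm above the counter, from -55 to 455 mm along x, -145 to 145 mm along y; the spindles stand on its end nearest the robot. Cast-iron pan supports, up to 100 mm above the counter, begin 76 mm along x.
- tumbler_mid (a point): Clear glass tumbler, 76 mm wide at the rim, 105 mm high, upright on the counter; its centre 52 mm up. Loose bystander.
- scraper_mid (a point): Black silicone scraper, 245 mm long along x, up to 58 mm wide, 12 mm thick, lying on the counter; this point 6 mm above the counter, 123 mm from either end. Loose bystander.
- housing_mid (a point): Translucent plastic water-filter housing, open top, 116 mm wide, 150 mm high, upright on the counter; its centre 75 mm up. Loose bystander.
- cap_mid (a point): The filter housing's blue twist cap, 124 mm wide, up to 57 mm high, on the counter beside it; this point on its axis 22 mm up. Loose bystander.

How it is judged:
By the outcome, as a careful person would: the job done as asked, in the order asked, and still so for the second after the job is handed in, while the arm keeps its last pose, push and grip.
It also fails if it takes over 35 s, if anything falls off the work surface, if the arm or the gripper's body presses on something with over 40 N, if the wrist force passes 120 N, or if a joint passes its speed limit or range.

ROBOT

A 6-joint arm with a two-finger parallel gripper is mounted at the origin on the work surface. World frame = base frame: x ahead of the robot, y to its left, z up, the work surface at z = 0. Lengths are in m, angles in rad, forces in N, time in s.
With the tool pointing down it reaches from about 0.4 to 0.825 m from the base axis. Payload 7 kg.
Tool frame: the origin (TCP) lies between the finger pads; the fingertips stand arm.nose_length ahead of it and the grasp point (between the pads) is the TCP (arm.nose_length is the distance from the TCP to the fingertips, in m); x points along the fingers, z is the direction in which the jaws open and shut, and the axes are right-handed (so a half turn about x gives the same grasp; the last joint's range is limited). The gripper opens to 88 mm and grips with 3 to 60 N. Pads are 19 mm wide; open, the fingers measure 130 mm over their backs; the gripper's body (78 mm by 193 mm) begins 47 mm behind the grasp point.
Start: joints at [-1.054, 0.359, 0.012, 0, -1.224, -0.288], TCP at [0.153, -0.657, 0.246] pointing down, gripper open.
Joint ranges: [-3.07, 3.07], [-1.43, 2.12], [-1.02, 1.25], [-3.03, 1.67], [-3.05, -0], [-3.03, 3.03]. Speed limits (rad/s): [2.39, 2.39, 3.01, 3.14, 3.14, 3.14].

INTERFACE

Orientations are given as [roll, pitch, yaw] about the fixed x, y, z axes, in that order (R = Rz(yaw) Ry(pitch) Rx(roll)).
In Python, from station import arm, viewer, spotter gives the robot as it stands.
- The arm moves only by the shell command python3 -m handwheel 'ROWS' [FORCE]. ROWS is a JSON object of lists of equal length, an entry for each row: "gripper": the gripper command: -1 is shut, 1 is fully open, values between are in proportion; "travel": the shift along the world's x, y, z each as a share of 500 mm, from -1 to 1, a list of three; "spin": the turn about the world's z as a share of 45 degrees, from -1 to 1. A call has 1 to 20 rows; each row is the pose to reach, as a shift and turn from the pose commanded when the call began; what a row does not reach only later rows make up. A row lasts 1/10 s, in which the tool goes at most 50 mm and 8.59 degrees, less where a joint would pass 70% of its speed; a pose out of reach is approached as far as the arm can. A call with a number of a shift or a turn outside -1 to 1 is refused whole. A call with a gripper value outside its range is refused whole. The fingers move at their own pace and stop on an object; FORCE is the grip in N (left out, the last holds). Time passes only in rows, so rows that repeat a pose let the fingers close. It gives the time, the measured TCP pose, the force and the opening at its end, in the units of the state.
- arm.get_state(): the state, without advancing time (a new reading comes with each control period).
- viewer.grab_frame(name): name is "scene" or "top"; returns a dict with "pixels" (420x560x3 uint8, blue, green, red), "fx", "fy", "cx", "cy" (pixels), "eye" and "attitude" of the camera in the world. Camera axes: x right, y down, z forward; pixel columns grow to the right and rows downward; lengths in m; the calibration is good to about 2 mm. A picture is of the moment at which its call begins. There is no depth.
- arm.job_done(): hands the job in, once; it reports no verdict.
Trained networks look in the newest picture that a camera, given by its name, has taken for a name from the list of things; names that differ only in an ending like _2 or _b are one class to them, and where a whole thing is asked for, a point or a joint stands for the part that bears it (a point fixed in the world has none). Each returns a list of dicts, best first, with "conf" (0 to 1); they miss things now and then, are a little off and sometimes report something else, mostly with a low value. They report only what shows in the picture. A call takes as long as a camera call.
- spotter.spot_in(camera, label): "rect" ([left, top, right, bottom] in pixels, round what is visible of it).
- spotter.tip_of(camera, label): "at" ([column, row] in pixels: a listed point, or the origin of a listed thing).
The state is a dict: "t": time; "q": joint angles; "qd": joint speeds; "joint_efforts": joint torques, N m; "eef_pos": TCP position; "ee_rot": TCP orientation; "force": force on the tool from outside, world axes, zero at the start; "moment": the same for the moment, N m; "width": finger opening in m.
Only numpy, scipy, OpenCV 4.12 (cv2) and the standard library are available. Lean on these libraries where they do the work, as an engineer would, in place of code of your own. Each camera call takes 0.05 s, during which the arm holds its last target.

## Working session

There is one attempt and no reset: what is moved stays moved. The work goes in short steps, Python scripts to look and compute and a shell command to move; the robot and the scene stay as the last step left them, time stands still between calls to the robot, and variables do not carry over. Pictures are saved under pics/ and viewed, and the job is handed in when it is done.

```bash
ls; mkdir -p pics; python3 - <<'E'
from station import arm, viewer, spotter
import cv2
print(arm.get_state(), arm.nose_length)
for n in("scene","top"):
    f=viewer.grab_frame(n)
    cv2.imwrite(f"pics/{n}0.png",f["pixels"]); print(n,{k:v for k,v in f.items() if k!="pixels"})
    for l in["knob_mid","knob_bore","knob_pointer","spindle_seat","spindle_tip","fitted_knob_mid","hob","tumbler_mid","scraper_mid","housing_mid","cap_mid"]:
        print(l,[(round(d["conf"],2),[round(float(x),1) for x in d["at"]]) for d in spotter.tip_of(n,l)][:3])
E
```

```text
pics
{'t': 0.0, 'q': array([-1.05390857e+00,  3.59360693e-01,  1.10718368e-02, -3.57629365e-04,
       -1.22411489e+00, -2.88071560e-01]), 'qd': array([-8.55480155e-05,  4.46050139e-05,  6.37245899e-04,  9.53704381e-04,
        1.05936471e-04,  1.84055059e-03]), 'joint_efforts': array([ 8.14086507e-04, -5.82710409e+01,  2.93052667e+01,  6.99704647e+00,
        6.83742706e-03, -1.62142242e-04]), 'eef_pos': array([ 0.15296159, -0.65696746,  0.24464391]), 'ee_rot': array([0.08191717, 1.56915411, 1.88140791]), 'force': array([0.36713215, 0.59193925, 0.75069389]), 'moment': array([ 0.01878849,  0.02369974, -0.05339017]), 'width': 0.08764643661806486} 0.019
scene {'fx': 394.35891512721054, 'fy': 394.35891512721054, 'cx': 275.7186125393646, 'cy': 212.02781028693332, 'eye': array([ 1.1262826 , -0.35088357,  0.96170815]), 'attitude': array([-2.52786084, -0.01417673,  1.11441167])}
knob_mid [(0.52, [175.9, 227.5])]
knob_bore [(0.69, [177.2, 228.1])]
knob_pointer [(0.55, [180.9, 230.1])]
spindle_seat [(0.51, [302.0, 185.8])]
spindle_tip [(0.35, [300.3, 179.6])]
fitted_knob_mid [(0.74, [300.5, 178.9]), (0.49, [270.0, 199.9])]
hob [(0.71, [286.1, 209.9]), (0.38, [177.0, 228.8])]
tumbler_mid [(0.83, [381.6, 147.9])]
scraper_mid [(0.97, [428.3, 189.3]), (0.3, [172.0, 293.5])]
housing_mid [(0.89, [170.4, 293.5])]
cap_mid [(0.56, [117.2, 276.9])]
top {'fx': 394.25487154110033, 'fy': 394.25487154110033, 'cx': 281.3493903699148, 'cy': 208.48516295703607, 'eye': array([ 0.48679441, -0.05233665,  1.05701184]), 'attitude': array([-3.05976338,  0.02270229, -1.58220491])}
knob_mid [(0.73, [394.7, 251.9])]
knob_bore [(0.64, [395.1, 256.5])]
knob_pointer [(0.62, [393.9, 248.4])]
spindle_seat []
spindle_tip [(0.19, [115.7, 180.2])]
fitted_knob_mid [(0.64, [297.4, 218.8])]
hob [(0.96, [274.5, 229.5])]
tumbler_mid [(0.79, [128.3, 242.2])]
scraper_mid [(0.57, [115.2, 177.7])]
housing_mid [(0.73, [424.4, 160.4])]
cap_mid [(0.56, [470.3, 215.9])]
```

View pics/scene0.png

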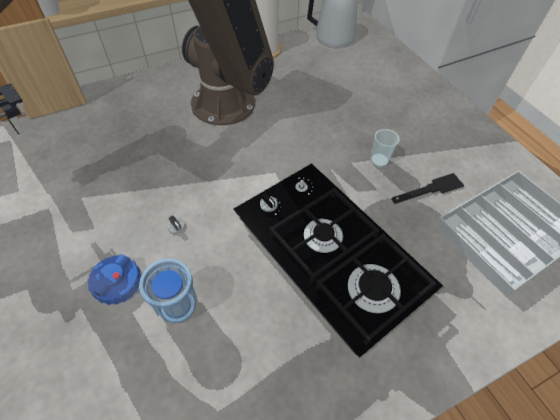

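View pics/top0.png

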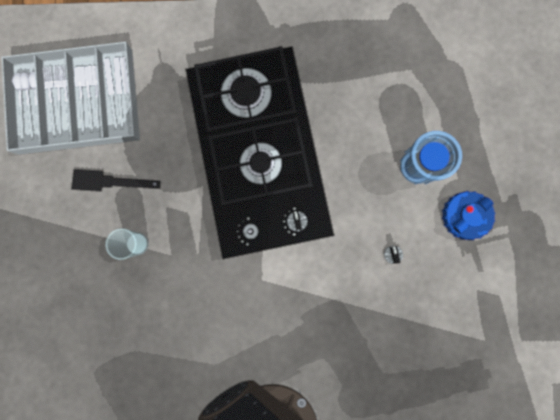

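```bash
python3 - <<'E'
import cv2
a=cv2.imread("pics/top0.png");s=cv2.imread("pics/scene0.png")
def up(i,x,y,w,h,k): return cv2.resize(i[y:y+h,x:x+w],None,fx=k,fy=k,interpolation=cv2.INTER_CUBIC)
cv2.imwrite("pics/top0_knob.png",cv2.hconcat([up(a,370,228,50,50,8),up(a,230,200,50,50,8)]))
cv2.imwrite("pics/top0_hob.png",up(a,220,190,100,60,8))
cv2.imwrite("pics/sc0_hob.png",up(s,240,160,80,60,8))
cv2.imwrite("pics/sc0_knob.png",up(s,150,205,60,50,8))
E
```

```text
(no output)
```

The top view shows the bare spindle near (251,231), the fitted knob at (297,220) and the loose knob at (394,252). The scraper and tumbler are on the left, the housing and cap on the right.

View pics/top0_knob.png

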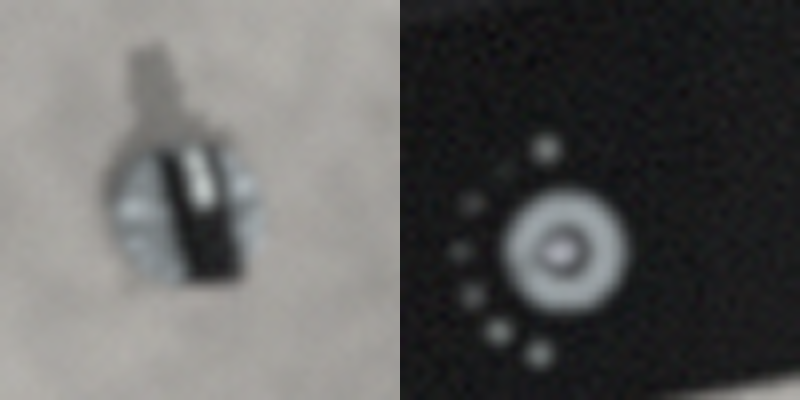

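View pics/top0_hob.png

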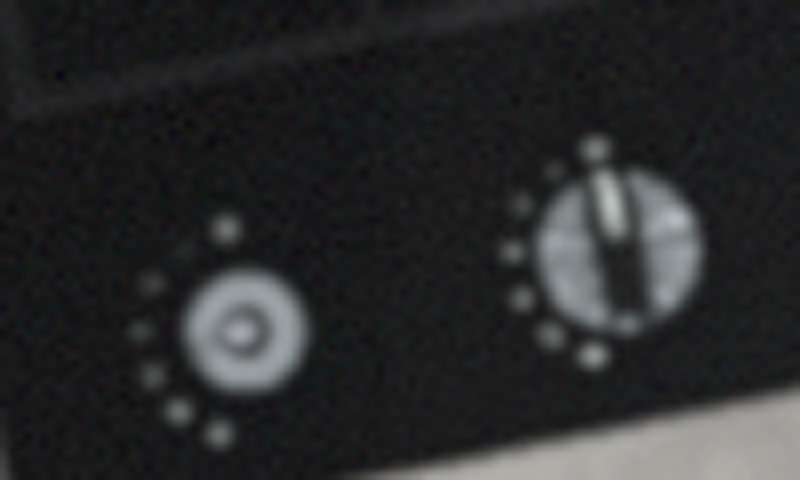

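View pics/sc0_hob.png

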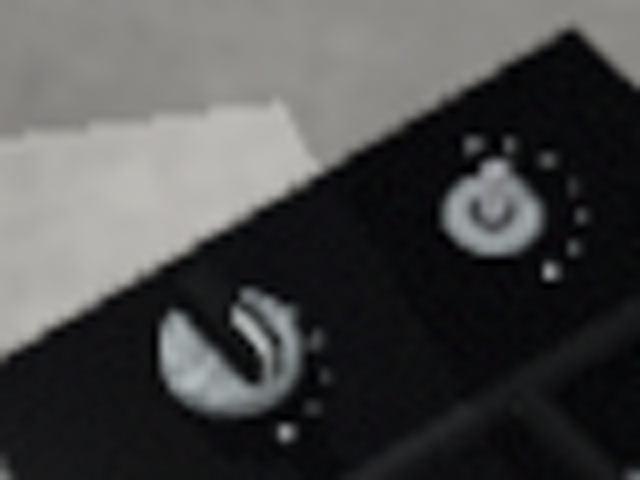

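View pics/sc0_knob.png

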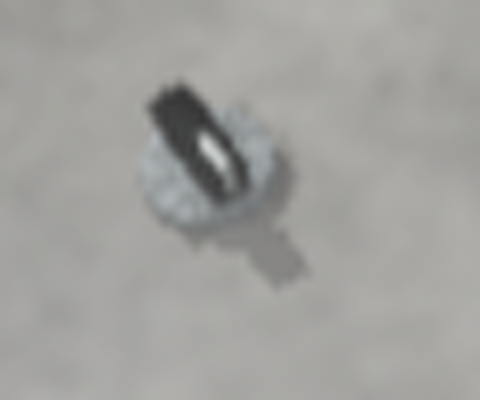

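```bash
cat > h.py <<'E'
import numpy as np, cv2
from scipy.spatial.transform import Rotation as R
def proj(f,P):
    P=np.atleast_2d(P); Rm=R.from_euler('xyz',f["attitude"]).as_matrix()
    c=(P-f["eye"])@Rm
    return np.c_[f["fx"]*c[:,0]/c[:,2]+f["cx"], f["fy"]*c[:,1]/c[:,2]+f["cy"]]
def back(f,uv,z):
    Rm=R.from_euler('xyz',f["attitude"]).as_matrix()
    d=Rm@np.array([(uv[0]-f["cx"])/f["fx"],(uv[1]-f["cy"])/f["fy"],1])
    return f["eye"]+d*(z-f["eye"][2])/d[2]
E
python3 - <<'E'
from station import arm, viewer, spotter
import cv2, numpy as np, pickle
from h import *
out={}
for n in("top","scene"):
    fs=[viewer.grab_frame(n) for _ in range(14)]
    st=np.array([f["pixels"] for f in fs],float); print(n,"noise",st.std(0).mean())
    f=dict(fs[0]);f["avg"]=st.mean(0);out[n]=f
    for l,z in(("knob_mid",.015),("knob_pointer",.015),("spindle_seat",.068),("spindle_tip",.086),("fitted_knob_mid",.083),("hob",0)):
        for d in spotter.tip_of(n,l)[:2]: print(n,l,round(d["conf"],2),np.round(d["at"],1),np.round(back(f,d["at"],z),4))
pickle.dump(out,open("avg.pkl","wb"))
def up(i,x,y,w,h,k): return cv2.resize(np.clip(i[y:y+h,x:x+w],0,255).astype(np.uint8),None,fx=k,fy=k,interpolation=cv2.INTER_NEAREST)
cv2.imwrite("pics/avg.png",cv2.hconcat([up(out["top"]["avg"],238,218,26,26,15),up(out["scene"]["avg"],288,172,26,26,15)]))
for z in (.06,.086): print("hob spindle guess",back(out["top"],(251,231),z))
E
```

```text
top noise 1.0890540149644314
top knob_mid 0.71 [396.2 252.5] [ 0.4532 -0.3283  0.015 ]
top knob_pointer 0.65 [393.6 246.5] [ 0.4689 -0.3221  0.015 ]
top fitted_knob_mid 0.87 [296.1 222.2] [ 0.5325 -0.0672  0.083 ]
top fitted_knob_mid 0.42 [273.6 230.2] [ 0.5134 -0.0114  0.083 ]
top hob 0.63 [271.4 231.8] [ 0.5115 -0.0019  0.    ]
scene noise 0.42144617495845327
scene knob_pointer 0.63 [179.8 232.5] [ 0.48   -0.3202  0.015 ]
scene spindle_seat 0.52 [383.1 148.7] [0.4938 0.3497 0.068 ]
scene spindle_seat 0.48 [302.1 183.7] [0.509  0.0522 0.068 ]
scene spindle_tip 0.56 [303.2 180.5] [0.5123 0.0526 0.086 ]
scene fitted_knob_mid 0.47 [270.4 199.4] [ 0.531  -0.0613  0.083 ]
scene hob 0.71 [287. 207.] [ 0.5221 -0.0012  0.    ]
hob spindle guess [0.51269199 0.0468341  0.06      ]
hob spindle guess [0.51201663 0.04424793 0.086     ]
```

View pics/avg.png

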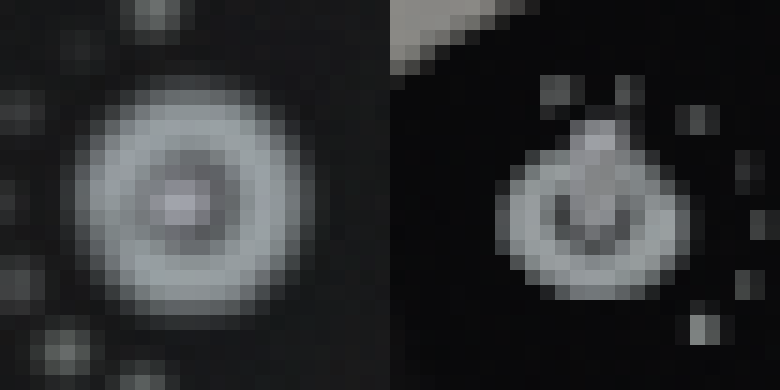

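```bash
python3 - <<'E'
import pickle
from h import *
from scipy.optimize import least_squares
o=pickle.load(open("avg.pkl","rb"))
loc=np.array([[-.055,-.145,.06],[-.055,.145,.06],[.455,.145,.06],[.455,-.145,.06]])
def W(p,L):
    L=np.atleast_2d(L);c,s=np.cos(p[2]),np.sin(p[2])
    return np.c_[p[0]+c*L[:,0]-s*L[:,1],p[1]+s*L[:,0]+c*L[:,1],L[:,2]]
res={}
for n in("top","scene"):
    f=o[n];g=f["avg"].mean(2).astype(np.float32)
    # edge points along each side: search perpendicular for max dark->bright gradient
    p=np.array([.52,-.005,-.2 if n=="top" else -.2])
    p[2]=np.arctan2(*(np.array(back(o["top"],(291,47),.06)-back(o["top"],(333,236),.06))[[1,0]]))
    obs=None
    for it in range(6):
        rng=14 if it<3 else 5
        q=proj(f,W(p,loc));pts=[]
        for i in range(4):
            for t in np.linspace(.05,.95,46):
                L=loc[i]*(1-t)+loc[(i+1)%4]*t
                a=q[i];b=q[(i+1)%4];d=(b-a)/np.linalg.norm(b-a);m=np.array([d[1],-d[0]])
                u0=proj(f,W(p,L))[0]
                if m@(u0-q.mean(0))<0:m=-m
                s=np.arange(-rng,rng+.01,.25)
                xy=(u0+s[:,None]*m).astype(np.float32)
                v=cv2.remap(g,xy[:,0].reshape(1,-1),xy[:,1].reshape(1,-1),cv2.INTER_LINEAR)[0]
                if v[:6].max()>60: continue
                k=np.argmax(v>60)
                if k==0: continue
                pts.append((L,m,u0+s[k]*m))
        Ls=np.array([x[0] for x in pts]);ms=np.array([x[1] for x in pts]);us=np.array([x[2] for x in pts])
        r=least_squares(lambda p:((proj(f,W(p,Ls))-us)*ms).sum(1),p,loss="soft_l1",f_scale=.5);p=r.x
    print(n,len(pts),p,np.degrees(p[2]),"med resid",np.median(abs(r.fun)))
    res[n]=p
    for nm,L in(("bare tip",[0,.06,.086]),("bare base",[0,.06,.06]),("fit",[0,-.06,.09])):
        print(nm,W(p,L)[0],proj(f,W(p,L))[0])
pickle.dump(res,open("hob.pkl","wb"))
E
```

```text
top 184 [ 0.52713911 -0.00908522  0.19549275] 11.200909528231998 med resid 0.4887788879628371
bare tip [0.51548412 0.0497719  0.086     ] [248.75689688 229.61876131]
bare base [0.51548412 0.0497719  0.06      ] [249.83611405 229.90950246]
fit [ 0.53879411 -0.06794235  0.09      ] [296.41090034 219.48555862]
scene 184 [ 0.52398737 -0.01230448  0.19196294] 10.998666349737974 med resid 0.2507143841995447
bare tip [0.5125402  0.04659342 0.086     ] [301.39301834 181.24558623]
bare base [0.5125402  0.04659342 0.06      ] [300.79538791 186.91800095]
fit [ 0.53543454 -0.07120238  0.09      ] [267.86305492 200.27972448]
```

```bash
python3 - <<'E'
import pickle
from h import *
o=pickle.load(open("avg.pkl","rb"))
a=o["top"]["avg"][222:242,241:261].mean(2);np.set_printoptions(linewidth=200)
print(a.round().astype(int))
print("scene cols292-311 rows 177-195");print(o["scene"]["avg"][177:195,292:312].mean(2).round().astype(int))
f=o["top"]
# fitted knob / bare collar circles
for n,c in(("top",(251,231)),):
    for th in (130,):
        g=o[n]["avg"].mean(2)[220:243,239:263]; m=g>80
        ys,xs=np.nonzero(m);k=(np.hypot(xs-11.5,ys-11.5)<9.5)
        print("collar mask centroid",xs[k].mean()+239,ys[k].mean()+220,k.sum(),np.sqrt(k.sum()/np.pi))
# image direction of +x,+y,+z at spindle
for n,p in(("top",(.513,.048,.086)),("scene",(.513,.048,.086))):
    p=np.array(p);u=proj(o[n],p)[0]
    print(n,u,[np.round(proj(o[n],p+d)[0]-u,2) for d in .01*np.eye(3)])
E
```

```text
[[ 24  29  32  28  24  22  24  26  28  30  28  26  25  24  24  23  24  24  25  24]
 [ 25  24  25  21  23  26  36  49  59  61  59  51  43  33  26  24  23  25  23  26]
 [ 26  25  23  24  32  51  75  95 107 108 107 101  89  67  43  27  24  23  25  25]
 [ 27  23  25  35  60  90 119 138 146 146 147 145 135 111  78  47  29  22  25  24]
 [ 25  24  33  60  97 128 148 157 158 157 158 160 157 143 116  78  42  26  23  23]
 [ 24  27  49  88 128 151 159 156 148 142 144 152 159 158 143 109  66  33  25  25]
 [ 24  35  68 112 147 159 154 141 123 110 110 125 146 160 156 133  89  45  25  24]
 [ 25  45  87 131 155 157 141 122 114 108  98  99 126 153 160 144 106  59  29  25]
 [ 26  52 101 143 156 148 131 129 141 142 124  98 110 145 159 149 116  70  33  23]
 [ 26  53 101 140 150 137 128 146 166 165 140 102 105 140 158 150 120  72  34  24]
 [ 25  46  89 126 139 131 121 131 150 148 121  93 109 145 159 149 115  67  32  24]
 [ 25  37  71 108 131 136 128 117 111 103  90  95 125 153 160 143 102  55  29  23]
 [ 23  32  58  95 127 145 149 138 119 108 108 123 145 158 156 133  88  43  26  26]
 [ 26  27  43  76 114
[... 1670 characters left out ...]

 [ 10  10  10  11  10  81 120 139 153 154 154 143 133 100  43  10  11  10  10  65]
 [ 11  10  10  10  10  10  34  84 115 119 118  97  73  33  10  10  11  10  10  68]
 [ 11  11  10  10  10  10  10  10  11  10   9  11  10  11   9  10  37  20  11  10]
 [ 10  11  10  11  11  10  10  10  10  10  10  10  10  10  11  19 126  80  21  10]
 [ 10  10  10  10  10  10  10  10  10  10  10  11  11  11  10  19 128  82  22  10]]
collar mask centroid 250.18435754189943 230.96648044692736 179 7.54834217738561
top [249.47886371 230.61881564] [array([-0.02, -4.06]), array([-4.05,  0.05]), array([-0.42, -0.11])]
scene [301.89893165 181.19460619] [array([1.66, 2.43]), array([ 3.05, -1.15]), array([ 0.24, -2.24])]
```

```bash
cat > fit.py <<'E'
import pickle,sys
from h import *
from scipy.ndimage import gaussian_filter
from scipy.optimize import minimize
o=pickle.load(open("avg.pkl","rb"))
S=6
def inside(x,y,z,ct,st,chf):
    # local coords metres*1000
    u=x*ct+y*st; r=np.hypot(x,y); c=np.clip(z-84.8,0,None)
    i=(r<=5-c)
    return i&((u<=2-(c if chf else 0))|(z<68))
def render(f,win,cx,cy,th,rc,ra,zc,chf):
    x0,y0,w,h=win
    us=(np.arange(w*S)+.5)/S-.5+x0; vs=(np.arange(h*S)+.5)/S-.5+y0
    U,V=np.meshgrid(us,vs)
    Rm=R.from_euler('xyz',f["attitude"]).as_matrix()
    d=np.stack([(U-f["cx"])/f["fx"],(V-f["cy"])/f["fy"],np.ones_like(U)],-1)@Rm.T
    e=f["eye"]*1000
    ct,st=np.cos(th),np.sin(th)
    def at(z):
        k=(z-e[2])/d[...,2]; return e[0]+k*d[...,0]-cx,e[1]+k*d[...,1]-cy
    cls=np.zeros(U.shape,int);nx=np.zeros(U.shape);ny=np.zeros(U.shape)
    xc,yc=at(zc);r=np.hypot(xc,yc)
    cls[r<rc]=1; cls[r<ra]=2
    hit=np.zeros(U.shape,bool)
    for z in np.r_[86,np.arange(85.8,zc,-.4)]:
        x,y=at(z);i=inside(x,y,z,ct,st,chf)&~hit
        if z==86:cls[i]=3
        else:
            rr=np.hypot(x,y);u=x*ct+y*st
            if z>84.8:cls[i]=4
            elif z>=68:
                fl=i&(u>1.6)&(rr<4.75);cls[i]=5;cls[fl]=6
            elif z>67.5: cls[i]=7
            else: cls[i]=5
            nx[i]=(x/rr)[i];ny[i]=(y/rr)[i]
        hit|=i
    L=[(cls==k)*1. for k in range(8)]+[(cls==5)*nx,(cls==5)*ny,(cls==4)*nx,(cls==4)*ny]
    return L
def cost(f,win,cx,cy,th,rc,ra,zc,sig,chf=True,full=False):
    x0,y0,w,h=win
    L=render(f,win,cx,cy,th,rc,ra,zc,chf)
    A=np.stack([gaussian_filter(l,sig*S).reshape(h,S,w,S).mean((1,3)).ravel() for l in L],1)
    b=f["avg"].mean(2)[y0:y0+h,x0:x0+w].ravel()
    U,V=np.meshgrid(np.arange(w)+x0,np.arange(h)+y0)
    c=proj(f,np.array([cx,cy,75])/1000)[0]
    wt=(np.hypot(U-c[0],V-c[1])<6.5).ravel()*1.
    wt=wt+.2*(np.hypot(U-c[0],V-c[1])<9).ravel()
    prior=np.array([20,155,90,160,140,130,130,140,0,0,0,0.])
    lam=.15
    AA=np.r_[A*wt[:,None],lam*np.eye(12)];bb=np.r_[b*wt,lam*prior]
    s=np.linalg.lstsq(AA,bb,rcond=None)[0]
    r=AA@s-bb
    if full:return s,np.sqrt((r**2).sum()/wt.sum())
    return (r**2).sum()/wt.sum()
for n,win,c0,sg in(("top",(240,221,21,21),(513,48),.8),("scene",(290,176,22,18),(512.5,47),.35)):
    f=o[n]
    for chf in(True,False):
        out=[]
        p=None
        for th in np.arange(-180,180,20):
            fun=lambda q:cost(f,win,q[0],q[1],np.radians(th),q[2],q[3],q[4],abs(q[5])+.05,chf)
            best=minimize(fun,[*c0,18,7.5,61,sg],method="Nelder-Mead",options=dict(maxfev=200,xatol=.05,fatol=.05,initial_simplex=None))
            out.append((best.fun,th,np.round(best.x,2)))
        for x in sorted(out,key=lambda x:x[1]):print(n,chf,x[1],round(x[0],2),x[2],flush=True)
E
python3 fit.py
```

```text
top True -180 39.73 [512.77  48.59  18.23   7.71  62.64   0.78]
top True -160 35.91 [512.72  48.45  18.03   8.18  63.77   0.74]
top True -140 37.62 [512.77  48.47  18.05   7.75  63.5    0.76]
top True -120 37.25 [512.73  48.53  18.23   7.6   62.86   0.79]
top True -100 33.61 [512.75  48.4   18.14   8.07  63.59   0.76]
top True -80 34.84 [512.82  48.41  18.24   7.85  62.79   0.75]
top True -60 32.87 [512.87  48.44  18.18   8.02  63.2    0.74]
top True -40 32.26 [512.76  48.41  18.13   8.09  63.69   0.74]
top True -20 32.73 [512.75  48.39  18.28   8.09  63.61   0.77]
top True 0 35.56 [512.75  48.38  18.28   7.74  63.66   0.77]
top True 20 36.37 [512.78  48.43  18.28   7.82  62.44   0.78]
top True 40 36.25 [512.77  48.47  18.3    7.75  62.76   0.76]
top True 60 34.59 [512.79  48.55  18.28   8.07  62.34   0.76]
top True 80 35.07 [512.75  48.57  18.23   7.61  62.51   0.79]
top True 100 35.55 [512.76  48.56  18.25   7.6   62.78   0.78]
top True 120 34.69 [512.83  48.51  18.28   7.68  63.24   0.79]
top True 140 36.11 [512.78  48.56  18.24   7.64  62.82   0.78]
top True 160 38.38 [512.82  48
[... 598 characters left out ...]
 63.34   0.77]
top False 0 35.87 [512.69  48.37  18.15   7.75  63.52   0.78]
top False 20 36.94 [512.75  48.48  18.37   7.62  63.32   0.78]
top False 40 34.67 [512.67  48.56  18.18   8.11  62.82   0.73]
top False 60 37.63 [512.74  48.45  18.32   7.47  62.81   0.79]
top False 80 38.03 [512.72  48.52  18.28   7.48  63.04   0.79]
top False 100 36.48 [512.69  48.58  18.32   7.65  62.64   0.79]
top False 120 34.91 [512.81  48.54  18.29   7.74  62.5    0.77]
top False 140 35.61 [512.87  48.59  18.22   7.73  63.3    0.77]
top False 160 36.4 [512.79  48.57  18.26   7.66  62.38   0.79]
Still running in the background as job /tmp/bash_jobs.1000/49032cfce0f4 (pid 616). You'll get a notice when it ends.
```

Edit , replacing
```

```
with
```

```

```bash
cat /tmp/bash_jobs.1000/49032cfce0f4/stdout | grep scene
```

```text
(no output)
```

Edit , replacing
```

```
with
```

```

```bash
cat /tmp/bash_jobs.1000/49032cfce0f4/stdout | grep scene
```

```text
scene True -180 233.66 [5.0914e+02 4.9340e+01 1.7800e+01 7.9400e+00 5.8880e+01 3.7000e-01]
scene True -160 262.09 [5.0946e+02 4.8950e+01 1.7700e+01 7.9700e+00 5.9230e+01 3.6000e-01]
scene True -140 270.19 [5.1138e+02 4.7530e+01 1.7650e+01 7.9700e+00 6.2330e+01 3.5000e-01]
scene True -120 267.98 [5.1166e+02 4.7580e+01 1.8080e+01 7.6500e+00 6.2090e+01 3.5000e-01]
scene True -100 229.75 [5.116e+02 4.775e+01 1.796e+01 7.650e+00 6.219e+01 3.500e-01]
scene True -80 209.3 [5.1154e+02 4.7730e+01 1.7900e+01 7.7000e+00 6.1730e+01 3.6000e-01]
scene True -60 199.26 [5.1165e+02 4.7760e+01 1.7920e+01 7.7400e+00 6.2070e+01 3.5000e-01]
scene True -40 195.92 [5.1164e+02 4.7770e+01 1.7930e+01 7.6500e+00 6.2150e+01 3.5000e-01]
scene True -20 198.03 [5.1144e+02 4.7710e+01 1.8040e+01 7.6700e+00 6.1490e+01 3.6000e-01]
scene True 0 195.84 [5.1162e+02 4.7830e+01 1.7910e+01 7.6500e+00 6.2150e+01 3.5000e-01]
scene True 20 194.18 [5.1161e+02 4.7860e+01 1.7760e+01 7.8000e+00 6.2170e+01 3.5000e-01]
scene True 40 208.68 [5.1109e+02 4.8230e+01 1.7690e+01 8.1000e+00 6.1540e+01 3.5000e-01]
scene True 60 237.38 [5.11
[... 1440 characters left out ...]
01.6 [5.1165e+02 4.7830e+01 1.7880e+01 7.6500e+00 6.2330e+01 3.6000e-01]
scene False 40 211.95 [5.1174e+02 4.7860e+01 1.7820e+01 7.6500e+00 6.2230e+01 3.5000e-01]
scene False 60 258.72 [5.1152e+02 4.7790e+01 1.7950e+01 7.6000e+00 6.2070e+01 3.5000e-01]
scene False 80 260.65 [5.1085e+02 4.8470e+01 1.7850e+01 7.4300e+00 6.0920e+01 3.7000e-01]
scene False 100 252.61 [5.1079e+02 4.8660e+01 1.7870e+01 7.4400e+00 6.0540e+01 3.6000e-01]
scene False 120 243.01 [5.0923e+02 4.9290e+01 1.8050e+01 7.6000e+00 5.8590e+01 3.6000e-01]
scene False 140 220.94 [5.098e+02 4.884e+01 1.758e+01 8.290e+00 5.974e+01 3.600e-01]
scene False 160 217.84 [5.0968e+02 4.9060e+01 1.7770e+01 8.2400e+00 5.9710e+01 3.4000e-01]
```

```bash
sed '/^for n,win/,$d' fit.py > fit2.py; python3 - <<'E'
s=open('fit2.py').read()
a=s.index("    wt=(np.hypot");b=s.index("    prior=")
s=s[:a]+'''    q=np.array([back(f,(uu,vv),zc/1000)[:2]*1000-[cx,cy] for uu,vv in zip(U.ravel(),V.ravel())])
    rr=np.hypot(q[:,0],q[:,1]); X=A[:,1]
    hot=np.array([np.hypot(*(back(f,(uu,vv),.086)[:2]*1000-[cx,cy])) for uu,vv in zip(U.ravel(),V.ravel())])
    wt=((rr<12)|(hot<9))*1.
    A=np.c_[A,A[:,1]*q[:,0]/10,A[:,1]*q[:,1]/10,A[:,2]*q[:,0]/8,A[:,2]*q[:,1]/8]
'''+s[b:]
s=s.replace("130,140,0,0,0,0.])","130,140,0,0,0,0.,0,0,0,0])").replace("np.eye(12)","np.eye(16)").replace("S=6","S=5")
s+='''
from multiprocessing import Pool
def job(a):
    n,win,c0,sg,th=a;f=o[n]
    fun=lambda q:cost(f,win,q[0],q[1],np.radians(th),18,q[3],62.,abs(q[2])+.05,True)
    b=minimize(fun,[*c0,sg,7.7],method="Nelder-Mead",options=dict(maxfev=120,xatol=.03,fatol=.02,initial_simplex=[[c0[0],c0[1],sg,7.7],[c0[0]+1,c0[1],sg,7.7],[c0[0],c0[1]+1,sg,7.7],[c0[0],c0[1],sg+.1,7.7],[c0[0],c0[1],sg,8.2]]))
    s,r=cost(f,win,b.x[0],b.x[1],np.radians(th),18,b.x[3],62.,abs(b.x[2])+.05,True,True)
    return n,th,round(b.fun,1),b.x.round(2),s[:8].round()
J=[(n,w,c,sg,th) for n,w,c,sg in(("top",(240,221,21,21),(512.8,48.4),.75),("scene",(290,176,22,18),(511.6,47.8),.35)) for th in range(-180,180,15)]
with Pool() as p:
    for r in p.imap(job,J):print(*r,flush=True)
'''
open('fit2.py','w').write(s)
E
nproc; OMP_NUM_THREADS=1 timeout 1500 python3 fit2.py
```

```text
4
top -180 19.1 [512.98  49.35   0.61   8.61] [ 20. 156.  81. 144. 156. 108. 185. 156.]
top -165 18.0 [511.49  48.12   0.66   8.75] [ 20. 156.  87. 176. 168.  86. 173.  82.]
top -150 15.3 [512.18  47.85   0.64   8.46] [ 20. 155.  76. 167. 164.  85. 188.  92.]
top -135 14.5 [512.64  47.33   0.69   8.52] [ 19. 156.  76. 164. 170.  81. 179.  90.]
top -120 15.6 [512.47  48.11   0.69   8.38] [ 20. 157.  65. 172. 152.  91. 174. 109.]
top -105 15.4 [512.68  47.35   0.69   8.19] [ 19. 155.  64. 178. 160.  80. 147. 101.]
top -90 15.6 [512.61  48.12   0.68   8.26] [ 20. 157.  62. 176. 152.  87. 150. 126.]
top -75 14.2 [512.44  48.17   0.7    8.33] [ 20. 157.  64. 183. 145.  75. 160. 131.]
top -60 12.2 [512.44  48.12   0.62   8.35] [ 20. 155.  74. 178. 146.  80. 161. 126.]
top -45 13.5 [512.69  48.15   0.61   8.5 ] [ 20. 156.  77. 178. 150.  94. 163. 119.]
top -30 13.9 [512.81  48.27   0.68   8.18] [ 20. 155.  64. 189. 143. 104. 149. 128.]
top -15 13.6 [512.94  48.3    0.6    8.66] [ 20. 156.  85. 177. 167.  99. 136. 112.]
top 0 14.9 [512.98  48.13   0.67   8.4 ] [ 20. 155.  75. 190. 154. 102. 
[... 2694 characters left out ...]
126.8 [5.1133e+02 4.8530e+01 4.1000e-01 8.0400e+00] [ 31. 143.  27. 162. 281. 161. 162. 143.]
scene 90 137.7 [5.1158e+02 4.8690e+01 3.4000e-01 8.2100e+00] [ 35. 142.  45. 156. 291. 145. 130. 152.]
scene 105 148.0 [5.1093e+02 4.8800e+01 4.0000e-01 8.6000e+00] [ 30. 146.  54. 190. 260. 134. 130. 159.]
scene 120 145.0 [5.1069e+02 4.8980e+01 4.7000e-01 8.6200e+00] [ 26. 148.  51. 229. 194. 144. 130. 186.]
scene 135 140.7 [510.24  49.11   0.52   9.74] [ 21. 162.  73. 268. 135. 127. 130. 150.]
scene 150 157.1 [5.0983e+02 4.8930e+01 4.3000e-01 7.9700e+00] [ 19. 136.  50. 262. 135. 138. 130. 175.]
scene 165 152.1 [5.0999e+02 4.8730e+01 4.2000e-01 8.3500e+00] [ 23. 141.  54. 250. 158. 136. 130. 152.]
```

Edit , replacing
```

```
with
```

```

```bash
cat > knob.py <<'E'
from h import *
from scipy.optimize import minimize
from scipy.ndimage import gaussian_filter
def hullmask(f,pts,win,S=6):
    x0,y0,w,h=win
    u=proj(f,pts);hl=cv2.convexHull((((u+.5-[x0,y0])*S)*16).astype(np.int32).reshape(-1,1,2))
    m=np.zeros((h*S,w*S),np.uint8);cv2.fillConvexPoly(m,hl,255,shift=4)
    return m/255.
def model(f,win,x,y,th,zb,sig,S=6):
    c,s=np.cos(th),np.sin(th);Rz=np.array([[c,-s,0],[s,c,0],[0,0,1]])
    box=np.array([[a*.022,b*.008,z] for a in(-1,1) for b in(-1,1) for z in(.010,.030)])
    ang=np.linspace(0,2*np.pi,60);sk=np.array([[.024*np.cos(t),.024*np.sin(t),z] for t in ang for z in(0,.010)])
    pen=np.array([[a,b,.0301] for a in(.006,.021) for b in(-.0015,.0015)])
    T=lambda P:P@Rz.T+[x,y,zb]
    B=hullmask(f,T(box),win);K=np.maximum(hullmask(f,T(sk),win),B);P=hullmask(f,T(pen),win)*B
    L=[1-K,K-B,B-P,P]
    w,h=win[2:]
    return np.stack([gaussian_filter(l,sig*S).reshape(h,S,w,S).mean((1,3)).ravel() for l in L],1)
def fit(f,img,win,p0,zb,sig,free=3):
    x0,y0,w,h=win
    b=img.mean(2)[y0:y0+h,x0:x0+w].ravel()
    def fun(p,full=False):
        A=model(f,win,p[0]/1000,p[1]/1000,p[2],zb,sig)
        s=np.linalg.lstsq(A,b,rcond=None)[0];r=A@s-b
        return (np.abs(r).mean(),s) if full else np.minimum(r**2,1600).mean()
    best=None
    for d in(0,.3,-.3):
        q=np.array(p0)+[0,0,d]
        m=minimize(fun,q,method="Nelder-Mead",options=dict(initial_simplex=[q,q+[4,0,0],q+[0,4,0],q+[0,0,.15]],xatol=.02,fatol=.01,maxfev=250))
        if best is None or m.fun<best.fun:best=m
    return best.x,best.fun,fun(best.x,True)
E
OMP_NUM_THREADS=2 python3 - <<'E'
import pickle
from knob import *
o=pickle.load(open("avg.pkl","rb"))
for n,win,sg in(("top",(376,238,36,32),.7),("scene",(160,210,34,34),.4)):
    x,c,(r,s)=fit(o[n],o[n]["avg"],win,[457,-326,.2],0,sg);print(n,"loose",x.round(2),np.degrees(x[2]).round(1),round(c,1),s.round())
for n,win,sg in(("top",(283,206,28,28),.7),("scene",(256,186,28,28),.4)):
    x,c,(r,s)=fit(o[n],o[n]["avg"],win,[536,-69,.2],.068,sg);print(n,"fitted",x.round(2),np.degrees(x[2]).round(1),round(c,1),s.round())
E
```

```text
top loose [ 4.4995e+02 -3.2160e+02  1.8000e-01] 10.4 172.8 [157. 137.  54. 298.]
scene loose [ 4.4640e+02 -3.2283e+02  2.0000e-01] 11.4 131.2 [162. 148.  78. 242.]
top fitted [ 5.3605e+02 -6.8890e+01  1.8000e-01] 10.5 187.8 [ 38. 148.  54. 288.]
scene fitted [ 5.3217e+02 -6.9310e+01  1.5000e-01] 8.7 676.7 [ 42. 150.  35. 261.]
```

```bash
OMP_NUM_THREADS=2 python3 - <<'E'
import pickle
from knob import *
from station import arm
s=arm.get_state();M=R.from_euler('xyz',s["ee_rot"]).as_matrix();print(M.round(3),s["t"],s["eef_pos"])
z=M[:,2];print("jaw axis deg",np.degrees(np.arctan2(z[1],z[0])))
o=pickle.load(open("avg.pkl","rb"))
ims=[]
for n,win,p in(("top",(376,238,36,32),(.44995,-.3216,.18)),("scene",(160,210,34,34),(.4464,-.3228,.2))):
    f=o[n];x0,y0,w,h=win;im=cv2.resize(f["avg"][y0:y0+h,x0:x0+w].clip(0,255).astype(np.uint8),None,fx=11,fy=11,interpolation=cv2.INTER_NEAREST)
    c,s_=np.cos(p[2]),np.sin(p[2])
    for z in(.01,.03):
        b=np.array([[p[0]+c*a-s_*d,p[1]+s_*a+c*d,z] for a,d in((-.022,-.008),(.022,-.008),(.022,.008),(-.022,.008))])
        cv2.polylines(im,[((proj(f,b)+.5-[x0,y0])*11).astype(int)],True,(0,0,255) if z>.02 else (0,255,0),1)
    t=np.linspace(0,6.28,50);b=np.c_[p[0]+.024*np.cos(t),p[1]+.024*np.sin(t),0*t]
    cv2.polylines(im,[((proj(f,b)+.5-[x0,y0])*11).astype(int)],True,(255,0,0),1)
    ims.append(cv2.resize(im,(374,374)))
cv2.imwrite("pics/kfit.png",cv2.hconcat(ims))
E
```

```text
[[-0.    -0.974 -0.227]
 [ 0.    -0.227  0.974]
 [-1.    -0.     0.   ]] 3.2 [ 0.1530427  -0.65739877  0.24554843]
jaw axis deg 103.10638473924683
```

View pics/kfit.png

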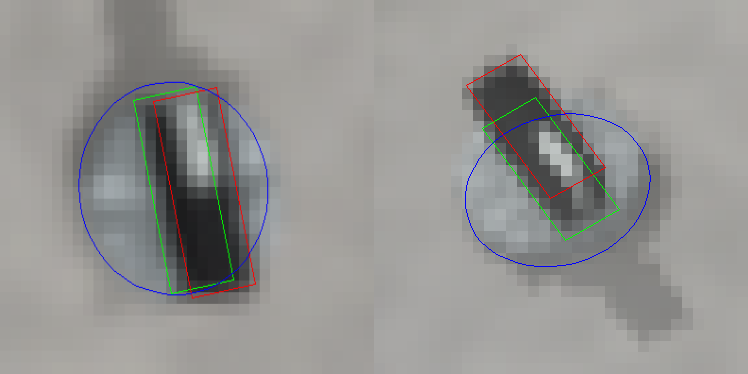

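```bash
python3 -m handwheel '{"gripper":[0.3,0.3,0.3,0.3,0.3,0.3,0.3,0.3,0.3,0.3,0.3,0.3],"travel":[[0.07,0.07,0],[0.14,0.14,-0.03],[0.2,0.22,-0.06],[0.27,0.29,-0.09],[0.33,0.37,-0.12],[0.39,0.44,-0.15],[0.45,0.51,-0.18],[0.51,0.58,-0.2],[0.56,0.63,-0.22],[0.59,0.67,-0.23],[0.591,0.67,-0.24],[0.591,0.67,-0.24]],"spin":[0,-0.01,-0.02,-0.03,-0.04,-0.05,-0.055,-0.058,-0.058,-0.058,-0.058,-0.058]}' 20
python3 - <<'E'
from station import arm, viewer
import numpy as np,pickle,cv2
from h import *
out={}
for n in("top","scene"):
    fs=[viewer.grab_frame(n) for _ in range(6)]
    f=dict(fs[0]);f["avg"]=np.mean([x["pixels"].astype(float) for x in fs],0);out[n]=f
    cv2.imwrite(f"pics/{n}1.png",f["pixels"])
pickle.dump(out,open("avg1.pkl","wb"))
def up(i,x,y,w,h,k): return cv2.resize(np.clip(i[y:y+h,x:x+w]*1.2,0,255).astype(np.uint8),None,fx=k,fy=k,interpolation=cv2.INTER_NEAREST)
cv2.imwrite("pics/avg1.png",cv2.hconcat([up(out["top"]["avg"],238,218,26,26,15),up(out["scene"]["avg"],288,172,26,26,15)]))
s=arm.get_state();print(s["t"],s["eef_pos"],s["ee_rot"],s["force"],s["width"])
E
```

```text
t: 4.4
eef_pos: [0.4486, -0.3218, 0.125]
ee_rot: [1.033, 1.57, 2.788]
force: [-0.8, 0.0, -0.5]
width: 0.0569
5.0 [ 0.44845962 -0.32257232  0.12566163] [-1.99329775  1.57063367 -0.23962732] [ 0.25416056 -0.42559984  0.10138441] 0.05692535299947342
```

View pics/avg1.png

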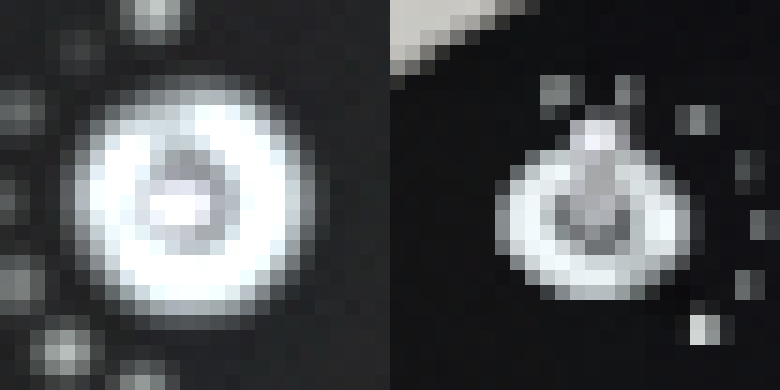

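View pics/scene1.png

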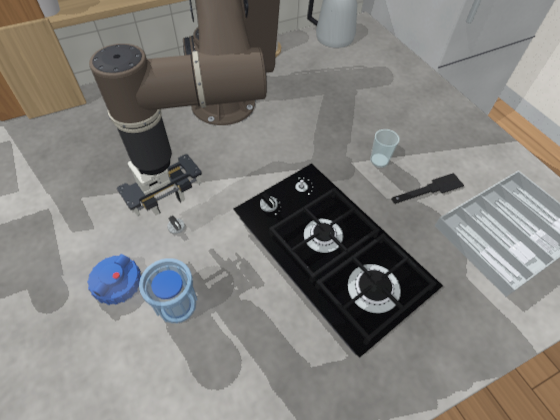

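View pics/top1.png

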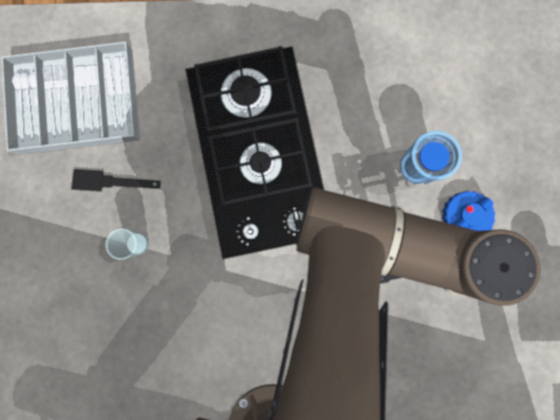

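```bash
sed '/^from multiprocessing/,$d' fit2.py > fit3.py; python3 - <<'E'
s=open('fit3.py').read()
s=s.replace('"avg.pkl"','"avg1.pkl"').replace("S=5","S=4")
s=s.replace('''    L=[(cls==k)*1.''','''    fl0=back(o["top"],(393.2,246.2),.03)[:2];sh=back(o["top"],(388.2,233.1),0)[:2]
    lv=(fl0-sh)/.03
    S_=np.zeros(U.shape,bool)
    for z in np.arange(zc,86,.5): S_|=inside(xc+lv[0]*(z-zc),yc+lv[1]*(z-zc),z,ct,st,chf)
    lh=lv/np.hypot(*lv);lam=np.clip(nx*lh[0]+ny*lh[1],0,None)
    EX=[((cls==1)|(cls==2))*S_*1.,(cls==5)*lam,(cls==4)*lam]
    L=[(cls==k)*1.''').replace("(cls==4)*nx,(cls==4)*ny]","(cls==4)*nx,(cls==4)*ny]+EX")
s=s.replace("0,0,0,0.,0,0,0,0])","0,0,0,0.,-60,40,40,0,0,0,0])").replace("np.eye(16)","np.eye(19)")
s=s.replace("prior=np.array([20,155,90,160,140,130,130","prior=np.array([20,210,120,220,170,130,130")
s+='''
from multiprocessing import Pool
fl0=back(o["top"],(393.2,246.2),.03)[:2];sh=back(o["top"],(388.2,233.1),0)[:2];print("light",(fl0-sh)/.03)
def job(a):
    n,win,c0,sg,th=a;f=o[n]
    fun=lambda q:cost(f,win,q[0],q[1],np.radians(th),18,q[3],62.,abs(q[2])+.05,True)
    b=minimize(fun,[*c0,sg,7.9],method="Nelder-Mead",options=dict(maxfev=110,xatol=.03,fatol=.02,initial_simplex=[[c0[0],c0[1],sg,7.9],[c0[0]+1,c0[1],sg,7.9],[c0[0],c0[1]+1,sg,7.9],[c0[0],c0[1],sg+.1,7.9],[c0[0],c0[1],sg,8.3]]))
    s,r=cost(f,win,b.x[0],b.x[1],np.radians(th),18,b.x[3],62.,abs(b.x[2])+.05,True,True)
    return n,th,round(b.fun,1),b.x.round(2),s[:8].round(),s[12:15].round()
J=[(n,w,c,sg,th) for n,w,c,sg in(("top",(240,221,21,21),(512.8,48.4),.65),("scene",(290,176,22,18),(511.,48.4),.35)) for th in list(range(-90,61,10))+[90,120,150,180,210,240]]
with Pool() as p:
    for r in p.imap(job,J):print(*r,flush=True)
'''
open('fit3.py','w').write(s)
E
OMP_NUM_THREADS=1 timeout 570 python3 fit3.py
python3 - <<'E'
import pickle,numpy as np
np.set_printoptions(linewidth=200)
o=pickle.load(open("avg1.pkl","rb"))
print(o["top"]["avg"][222:242,241:261].mean(2).round().astype(int))
print(o["scene"]["avg"][177:195,292:312].mean(2).round().astype(int))
E
```

```text
light [-1.1447748  -0.14294922]
top -90 25.1 [512.5   49.07   0.58   8.17] [ 20. 228. 118. 242. 158. 108. 234. 224.] [-49.  30.  66.]
top -80 23.6 [512.32  49.04   0.56   8.29] [ 20. 227. 126. 244. 168. 110. 225. 223.] [-47.  23.  63.]
top -70 22.7 [512.39  48.92   0.62   8.18] [ 20. 229. 110. 254. 168. 121. 221. 222.] [-49.  29.  68.]
top -60 22.2 [512.26  48.97   0.56   8.25] [ 20. 228. 124. 249. 177. 116. 209. 222.] [-48.  26.  53.]
top -50 23.0 [512.45  49.08   0.58   8.13] [ 20. 228. 113. 253. 173. 136. 207. 212.] [-47.  29.  54.]
top -40 21.5 [512.54  49.07   0.6    8.26] [ 20. 229. 118. 253. 189. 140. 188. 203.] [-45.  26.  53.]
top -30 19.8 [512.63  49.1    0.59   8.3 ] [ 20. 229. 121. 252. 198. 139. 163. 189.] [-45.  25.  54.]
top -20 18.6 [512.49  49.17   0.56   8.32] [ 20. 228. 127. 251. 202. 139. 144. 190.] [-45.  26.  53.]
top -10 18.7 [512.78  49.22   0.61   8.37] [ 20. 230. 124. 255. 200. 137. 135. 168.] [-45.  45.  61.]
top 0 18.6 [512.57  49.03   0.52   8.41] [ 20. 227. 133. 249. 212. 126. 130. 163.] [-42.  35.  57.]
top 10 18.6 [5.1275e+02 4.9340e+01 5.1000e-01 8.57
[... 6245 characters left out ...]
86 156 202 208 135  39  16  15  16]
 [ 16  17  18 117 197 208 187 116  98 120 100  82 159 201 208 135  39  16  15  16]
 [ 17  17  16  89 176 204 208 181 145  95  96 131 158 185 188 115  30  16  16  15]
 [ 17  17  16  17 109 178 204 208 196 178 177 165 162 150 124  61  16  16  15  15]
 [ 17  17  17  15  17 108 166 186 199 201 200 169 143 106  46  14  16  16  16  83]
 [ 17  17  16  18  17  17  51 113 152 157 157 130  86  36  11  10  14  16  17  88]
 [ 17  16  16  17  17  16  16  17  17  16  16  16  14  13  12  12  39  24  15  16]
 [ 16  17  17  17  18  17  16  16  16  16  17  15  16  16  14  20 172 115  32  16]
 [ 18  17  18  16  16  17  16  16  16  17  16  16  17  16  16  23 176 120  33  16]]
```

```bash
python3 -m handwheel '{"gripper":[0.3,0.3,0.3,0.3,0.3,-0.4,-1,-1,-1,-1,-1,-1],"travel":[[0,0,-0.06],[0,0,-0.12],[0,0,-0.16],[0,0,-0.188],[0,0,-0.188],[0,0,-0.188],[0,0,-0.188],[0,0,-0.188],[0,0,-0.188],[0,0,-0.188],[0,0,-0.188],[0,0,-0.188]],"spin":[0,0,0,0,0,0,0,0,0,0,0,0]}' 45
python3 - <<'E'
from station import arm
s=arm.get_state();print(s["t"],s["eef_pos"],s["ee_rot"],s["force"],s["moment"],s["width"])
E
```

```text
t: 6.2
eef_pos: [0.4487, -0.3224, 0.0319]
ee_rot: [-2.222, 1.57, -0.468]
force: [-0.1, 0.8, 3.9]
width: 0.0158
6.2 [ 0.44867864 -0.32241419  0.0318881 ] [-2.22227629  1.57046976 -0.46810631] [-0.127934    0.75439825  3.9378332 ] [ 0.34505257  0.21436755 -0.04678602] 0.015786280255339544
```

```bash
python3 -m handwheel '{"gripper":[-1,-1,-1,-1,-1,-1,-1,-1,-1,-1,-1,-1,-1,-1,-1,-1],"travel":[[0,0,0.04],[0,0,0.12],[0,0,0.2],[0.01,0.04,0.26],[0.02,0.12,0.26],[0.035,0.2,0.26],[0.05,0.28,0.26],[0.065,0.36,0.26],[0.08,0.44,0.26],[0.09,0.52,0.26],[0.1,0.6,0.26],[0.112,0.67,0.26],[0.121,0.715,0.26],[0.125,0.735,0.26],[0.127,0.741,0.26],[0.127,0.741,0.26]],"spin":[0,0,0,0,0,0,0,0,0,0,0,0,0,0,0,0]}' 45
cat > look.py <<'E'
import sys
from station import arm, viewer
import numpy as np,pickle,cv2
from h import *
k=sys.argv[1];N=int(sys.argv[2]);out={}
for n in("top","scene"):
    fs=[viewer.grab_frame(n) for _ in range(N)]
    f=dict(fs[0]);f["avg"]=np.mean([x["pixels"].astype(float) for x in fs],0);out[n]=f
    cv2.imwrite(f"pics/{n}{k}.png",f["pixels"])
pickle.dump(out,open(f"avg{k}.pkl","wb"))
def up(i,x,y,w,h,k): return cv2.resize(np.clip(i[y:y+h,x:x+w]*1.2,0,255).astype(np.uint8),None,fx=k,fy=k,interpolation=cv2.INTER_CUBIC)
cv2.imwrite(f"pics/zoom{k}.png",cv2.hconcat([up(out["top"]["avg"],215,195,70,70,5),up(out["scene"]["avg"],265,130,70,70,5)]))
s=arm.get_state();print(s["t"],s["eef_pos"],s["ee_rot"],s["force"],s["moment"],s["width"])
E
python3 look.py 2 3
```

```text
t: 7.8
eef_pos: [0.5119, 0.0478, 0.1614]
ee_rot: [1.798, 1.57, -2.731]
force: [-0.3, -0.9, -0.5]
width: 0.0157
8.1 [0.51195366 0.04734372 0.16161846] [-0.63017475  1.57074427  1.12273896] [ 0.54538083 -0.16934945 -1.62501459] [-0.02287045  0.02001085  0.02620169] 0.015773616381503364
```

View pics/zoom2.png

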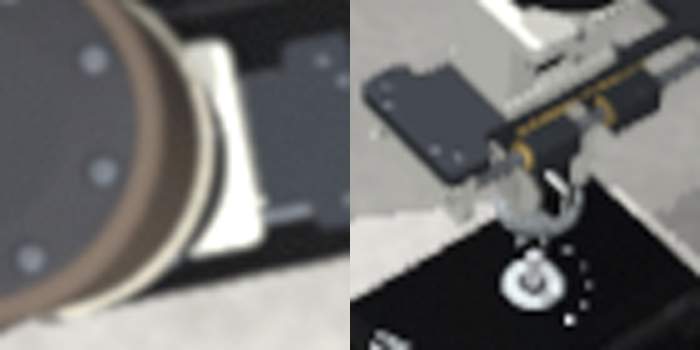

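View pics/scene2.png

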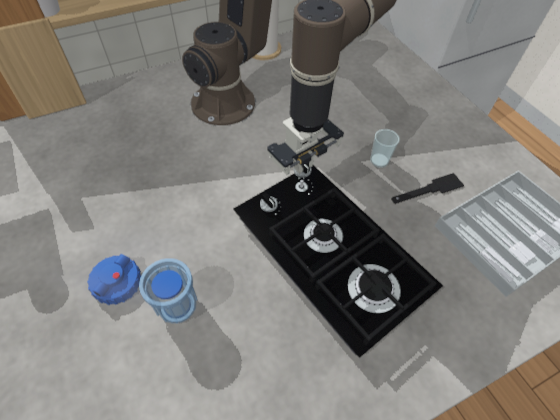

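```bash
python3 -m handwheel '{"gripper":[-1,-1,-1,-1,-1],"travel":[[0,0,-0.03],[0,0,-0.055],[0,0,-0.064],[0,0,-0.064],[0,0,-0.064]],"spin":[0,0,0,0,0]}' 45
python3 look.py 3 4
python3 - <<'E'
import pickle
from h import *
from station import arm
o=pickle.load(open("avg3.pkl","rb"));f=o["scene"];s=arm.get_state()
x0,y0,w,h=275,145,60,50;K=13
im=cv2.resize(f["avg"][y0:y0+h,x0:x0+w].clip(0,255).astype(np.uint8),None,fx=K,fy=K,interpolation=cv2.INTER_NEAREST)
cv2.imwrite("pics/k3raw.png",im)
zb=s["eef_pos"][2]-.0319;print("zb",zb)
t=np.linspace(0,6.28,80)
for z,c in((zb,(0,0,255)),(zb+.01,(0,255,0))):
    b=np.c_[.5109+.024*np.cos(t),.0484+.024*np.sin(t),0*t+z]
    cv2.polylines(im,[((proj(f,b)+.5-[x0,y0])*K).astype(int)],True,c,1)
cv2.imwrite("pics/k3.png",im)
E
```

```text
t: 8.6
eef_pos: [0.5123, 0.0481, 0.1297]
ee_rot: [2.97, 1.571, -1.559]
force: [0.1, 0.0, -0.7]
width: 0.0158
9.0 [0.51217167 0.04817422 0.12978697] [-1.32145617  1.57035887  0.4326315 ] [0.36879705 0.73619183 0.25594768] [ 0.04006137 -0.05274401  0.01247801] 0.015825355995477023
zb 0.09788697209975587
```

View pics/k3.png

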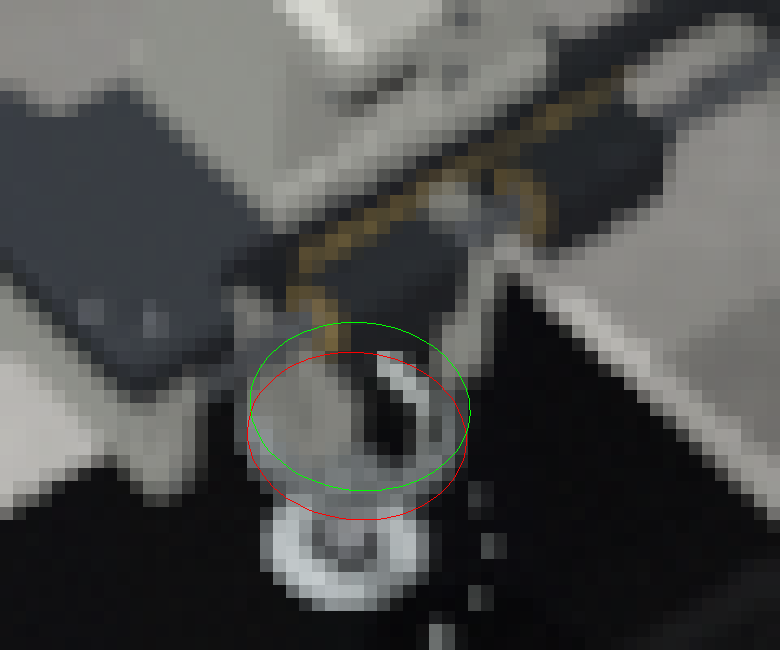

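View pics/k3raw.png

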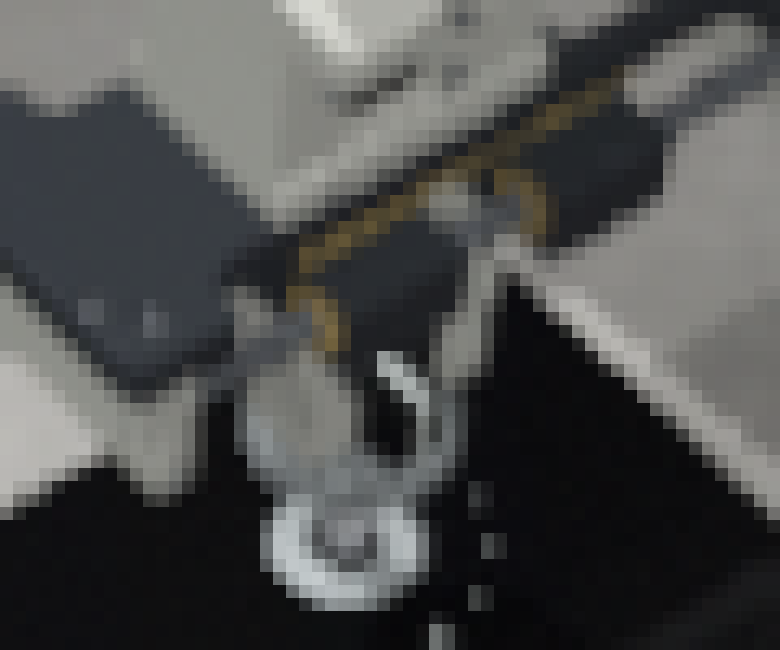

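```bash
python3 - <<'E'
import pickle
from h import *
np.set_printoptions(linewidth=220)
o=pickle.load(open("avg3.pkl","rb"));f=o["scene"]
print("cols 290..314");print(np.c_[np.arange(172,188),f["avg"][172:188,290:315].mean(2).round().astype(int)])
zb=.0979;t=np.linspace(0,2*np.pi,721)
P=np.r_[np.c_[.024*np.cos(t),.024*np.sin(t),0*t+zb],np.c_[.024*np.cos(t),.024*np.sin(t),0*t+zb+.01]]
for dx,dy in((0,0),(2,0),(0,2),(0,-2),(-2,0)):
    u=proj(f,P+[.5109+dx/1000,.0484+dy/1000,0]);hl=cv2.convexHull(u.astype(np.float32))[:,0]
    print(dx,dy,"left",u[:,0].min().round(2),"right",u[:,0].max().round(2), [ (r,[round(float(v),2) for v in (lambda xs:(xs.min(),xs.max()))(np.array([a[0]+(r-a[1])/(b[1]-a[1])*(b[0]-a[0]) for a,b in zip(hl,np.roll(hl,-1,0)) if (a[1]-r)*(b[1]-r)<0]))]) for r in(177,179,181)], "bottom",u[:,1].max().round(2))
E
```

```text
cols 290..314
[[172  33  33  46  72  76  77  76  96 119 102  66  40  33  39 149 116  50  24  87 122 129 120  61  13  13]
 [173  51  56  68  71  79  95  99 111 127 121  91  57  36  37 158 174 122  50  82 122 113  88  41  13  14]
 [174  79  70  65  59  98 115 115 114 122 128 121  85  42  22  58 158 172 121  67 102  73  36  17  13  12]
 [175  83  52  34  62 113 120 117 115 118 127 129 113  70  27  19  53 154 156  83  84  52  17  12  13  13]
 [176  65  19  14  74 122 123 119 116 114 125 129 129  84  31  15  19  47 144  85  94  61  21  13  13  12]
 [177  53  16  16  74 136 134 125 119 114 125 129 129  80  27  13  14  28 115  66 102  64  19  14  13  12]
 [178  53  16  16  78 132 142 124 122 120 127 128 126  77  24  12  12  39 104  62 108  65  16  12  13  14]
 [179  52  14  15  61 116 142 126 121 125 128 127 116  91  57  23  12  40 108  97 105  56  14  13  13  12]
 [180  47  15  14  13 102 126 126 116 120 115 120 108 109 100  65  47  82 117 120  91  40  13  12  12  12]
 [181  33  16  14  16  60  91 108 114 116 107 122 123 110 116 101  92 115 112 102  60  21  13  13  14  13]
 [182  20  14  1
[... 513 characters left out ...]
  13]
 [187  14  16  16  15  16 111 191 195 168  98  81 105  91  68 134 177 185 116  31  12  12  12  70  39  14]]
0 0 left 293.56 right 310.66 [(177, [293.6, 310.59]), (179, [293.72, 310.32]), (181, [294.69, 309.61])] bottom 184.5
2 0 left 293.88 right 311.01 [(177, [293.97, 310.99]), (179, [293.95, 310.73]), (181, [294.69, 310.22])] bottom 185.0
0 2 left 294.18 right 311.28 [(177, [294.2, 311.17]), (179, [294.41, 310.9]), (181, [295.5, 310.08])] bottom 184.26
0 -2 left 292.94 right 310.05 [(177, [293.0, 310.0]), (179, [293.05, 309.74]), (181, [293.9, 309.13])] bottom 184.74
-2 0 left 293.24 right 310.32 [(177, [293.24, 310.18]), (179, [293.55, 309.89]), (181, [294.76, 308.94])] bottom 184.0
```

```bash
python3 -m handwheel '{"gripper":[-1,-1,-1],"travel":[[0.0008,0.0036,-0.012],[0.0008,0.0036,-0.016],[0.0008,0.0036,-0.016]],"spin":[0,0,0]}' 45
python3 look.py 4 5
cat > sk.py <<'E'
import pickle,sys
from h import *
from station import arm
from scipy.optimize import minimize
f=pickle.load(open(f"avg{sys.argv[1]}.pkl","rb"))["scene"];s=arm.get_state();M=R.from_euler('xyz',s["ee_rot"]).as_matrix()
print("jaw",np.degrees(np.arctan2(M[1,2],M[0,2])),"zb",s["eef_pos"][2]-.0319,s["eef_pos"])
zb=s["eef_pos"][2]-.0319;t=np.linspace(0,2*np.pi,361)
P=np.r_[np.c_[.024*np.cos(t),.024*np.sin(t),0*t+zb],np.c_[.024*np.cos(t),.024*np.sin(t),0*t+zb+.01]]
g=f["avg"].mean(2);S=8
r0=int(sys.argv[2]);r1=int(sys.argv[3])
def edges(xy):
    u=proj(f,P+[xy[0]/1000,xy[1]/1000,0]);hl=cv2.convexHull(u.astype(np.float32))[:,0]
    out=[]
    for r in range(r0,r1+1):
        e=[]
        for rr in(r-.33,r,r+.33):
            xs=[a[0]+(rr-a[1])/(b[1]-a[1])*(b[0]-a[0]) for a,b in zip(hl,np.roll(hl,-1,0)) if (a[1]-rr)*(b[1]-rr)<0];e.append((min(xs),max(xs)))
        out.append(np.mean(e,0))
    return np.array(out)
obs=[]
for r in range(r0,r1+1):
    v=g[r,288:318];bg=14.
    # left: first index from black to skirt
    i=max(k for k in range(12) if v[k]<25);li=v[i+3:i+5].mean() if r<r1-1 else v[i+2:i+4].mean();L=288+i+2.5-(np.clip((v[i+1:i+3]-bg)/(li-bg),0,1)).sum()
    j=min(k for k in range(17,30) if v[k]<25);ri=max(v[j-3:j-1]);Rr=288+j-2.5+np.clip((v[j-2:j]-bg)/(ri-bg),0,1).sum()+ (v[j]-bg)/(ri-bg)
    obs.append((L,Rr))
obs=np.array(obs)
m=minimize(lambda q:np.abs(edges(q)-obs).mean(),[511,47],method="Nelder-Mead")
print(np.c_[np.arange(r0,r1+1),obs,edges(m.x)].round(2));print("knob scene xy",m.x,m.fun,"target 510.9,48.4")
E
python3 sk.py 3 177 181; echo; python3 sk.py 4 178 182
python3 - <<'E'
import pickle,numpy as np
np.set_printoptions(linewidth=220)
f=pickle.load(open("avg4.pkl","rb"))["scene"]
print(np.c_[np.arange(174,190),f["avg"][174:190,290:315].mean(2).round().astype(int)])
E
```

```text
t: 9.3
eef_pos: [0.5121, 0.0498, 0.1209]
ee_rot: [1.766, 1.57, -2.763]
force: [-0.1, -0.5, -0.2]
width: 0.0157
9.8 [0.51249053 0.04990315 0.12163251] [-1.08636005  1.57066217  0.66761337] [0.07975167 0.78853183 0.06856398] [ 0.03483664 -0.02239581 -0.05789128] 0.015679444533513446
jaw 100.49527490021492 zb 0.08973250552347288 [0.51249053 0.04990315 0.12163251]

jaw 100.49527490021492 zb 0.08973250552347288 [0.51249053 0.04990315 0.12163251]
[[174  39  34  42  64  74  73  80  91 103 115  89  51  35  32  57 120  70  22  47 120 129 128  75  24  13]
 [175  51  58  65  71  81  93 100 111 115 126 114  78  41  28  57 141 136  77  40 107 110 100  57  20  13]
 [176  90  77  65  54 108 118 117 115 111 126 129 114  67  30  21  89 144 161  91  72  70  34  13  13  13]
 [177 107  69  38  19 132 127 119 116 112 128 130 128  97  44  17  19  89 168 115  55  71  38  13  13  12]
 [178  92  44  19  38 140 134 123 118 115 126 129 129 112  55  14  16  17 107  91  77  88  47  12  13  13]
 [179  76  25  15  54 136 155 139 124 117 124 128 129 104  50  13  14  12  94  65  88  83  39  12  13  13]
 [180  75  23
[... 1893 characters left out ...]
lueError: min() iterable argument is empty
Traceback (most recent call last):
  File "sk.py", line 28, in <module>
    m=minimize(lambda q:np.abs(edges(q)-obs).mean(),[511,47],method="Nelder-Mead")
  File "sk.py", line 28, in <lambda>
    m=minimize(lambda q:np.abs(edges(q)-obs).mean(),[511,47],method="Nelder-Mead")
                               ~~~~~^^^
  File "sk.py", line 17, in edges
    xs=[a[0]+(rr-a[1])/(b[1]-a[1])*(b[0]-a[0]) for a,b in zip(hl,np.roll(hl,-1,0)) if (a[1]-rr)*(b[1]-rr)<0];e.append((min(xs),max(xs)))
                                                                                                                       ~~~^^^^
ValueError: min() iterable argument is empty
```

```bash
python3 - <<'E'
import pickle
from h import *
f=pickle.load(open("avg4.pkl","rb"))["scene"]
zb=.0891;t=np.linspace(0,2*np.pi,721)
P=np.r_[np.c_[.024*np.cos(t),.024*np.sin(t),0*t+zb],np.c_[.024*np.cos(t),.024*np.sin(t),0*t+zb+.01]]
for dx,dy in((0,0),(1,0),(-1,0),(0,1),(0,-1),(2,0)):
    u=proj(f,P+[.5109+dx/1000,.0484+dy/1000,0]);hl=cv2.convexHull(u.astype(np.float32))[:,0]
    o=[]
    for r in(179,180,181,182,183):
        xs=np.array([a[0]+(r-a[1])/(b[1]-a[1])*(b[0]-a[0]) for a,b in zip(hl,np.roll(hl,-1,0)) if (a[1]-r)*(b[1]-r)<0]);o.append((round(float(xs.min()),2),round(float(xs.max()),2)))
    print(dx,dy,o)
E
```

```text
0 0 [(293.44, 310.32), (293.41, 310.19), (293.57, 310.05), (293.94, 309.81), (294.55, 309.34)]
1 0 [(293.62, 310.52), (293.56, 310.39), (293.68, 310.26), (293.99, 310.06), (294.54, 309.65)]
-1 0 [(293.26, 310.12), (293.27, 309.99), (293.48, 309.85), (293.9, 309.55), (294.58, 309.01)]
0 1 [(293.74, 310.61), (293.73, 310.48), (293.91, 310.34), (294.31, 310.08), (294.95, 309.57)]
0 -1 [(293.14, 310.03), (293.1, 309.9), (293.23, 309.76), (293.58, 309.55), (294.15, 309.1)]
2 0 [(293.81, 310.72), (293.73, 310.59), (293.79, 310.46), (294.06, 310.3), (294.54, 309.94)]
```

```bash
python3 -m handwheel '{"gripper":[-1,-1,-1,-1],"travel":[[0.0006,0,-0.004],[0.0006,0,-0.008],[0.0006,0,-0.01],[0.0006,0,-0.01]],"spin":[0,0,0,0]}' 45
python3 -m handwheel '{"gripper":[-1,-1,-1],"travel":[[0,0,-0.003],[0,0,-0.006],[0,0,-0.006]],"spin":[0,0,0]}' 45
```

```text
t: 10.2
eef_pos: [0.513, 0.0499, 0.1165]
ee_rot: [-1.851, 1.57, -0.097]
force: [1.3, -0.3, 0.1]
width: 0.0156
t: 10.5
eef_pos: [0.5132, 0.0497, 0.1136]
ee_rot: [-2.156, 1.57, -0.402]
force: [3.1, -3.1, -0.8]
width: 0.0159
```

```bash
python3 -m handwheel '{"gripper":[-1,-1,-1],"travel":[[0.001,-0.001,0],[0.001,-0.001,-0.004],[0.001,-0.001,-0.004]],"spin":[0,0,0]}' 45
python3 -m handwheel '{"gripper":[-1],"travel":[[0,0,-0.002]],"spin":[0]}' 45
python3 -c "
from station import arm
s=arm.get_state();print(s['eef_pos'],s['force'],s['moment'])"
```

```text
t: 10.8
eef_pos: [0.5133, 0.0494, 0.1114]
ee_rot: [1.057, 1.571, 2.811]
force: [2.3, -1.4, -0.9]
width: 0.0155
t: 10.9
eef_pos: [0.5133, 0.0494, 0.1106]
ee_rot: [-1.743, 1.571, 0.011]
force: [1.5, -2.7, 2.1]
width: 0.0154
[0.51331202 0.04942441 0.11059326] [ 1.51575168 -2.70665729  2.06778415] [-0.62137099 -0.69000305  0.03283129]
```

```bash
python3 -m handwheel '{"gripper":[-1,-1,-1,-1],"travel":[[0.0006,-0.001,-0.003],[0.0006,-0.001,-0.007],[0.0006,-0.001,-0.01],[0.0006,-0.001,-0.01]],"spin":[0,0,0,0]}' 45
python3 -c "
from station import arm
s=arm.get_state();print(s['eef_pos'],s['force'],s['moment'])"
```

```text
t: 11.3
eef_pos: [0.5134, 0.049, 0.1052]
ee_rot: [1.321, 1.57, 3.075]
force: [0.6, 0.9, -1.5]
width: 0.0159
[0.51342039 0.04898293 0.1052028 ] [ 0.58685673  0.89089892 -1.5240994 ] [ 0.12975198 -0.5137756  -0.04620362]
```

```bash
python3 -m handwheel '{"gripper":[-1,-1,-1,-1],"travel":[[0,0,-0.003],[0,0,-0.006],[0,0,-0.008],[0,0,-0.008]],"spin":[0,0,0,0]}' 45
python3 -m handwheel '{"gripper":[-1,-1],"travel":[[0,0,-0.002],[0,0,-0.002]],"spin":[0,0]}' 45
python3 -m handwheel '{"gripper":[-1,-1],"travel":[[0,0,-0.002],[0,0,-0.002]],"spin":[0,0]}' 60
```

```text
t: 11.7
eef_pos: [0.5135, 0.0489, 0.1014]
ee_rot: [1.608, 1.571, -2.921]
force: [0.5, 0.6, -1.2]
width: 0.016
t: 11.9
eef_pos: [0.5135, 0.0489, 0.1004]
ee_rot: [1.729, 1.571, -2.8]
force: [0.4, -0.1, -0.8]
width: 0.0154
t: 12.1
eef_pos: [0.5135, 0.0489, 0.0998]
ee_rot: [2.427, 1.571, -2.102]
force: [-1.1, 0.2, 4.4]
width: 0.015
```

```bash
python3 -m handwheel '{"gripper":[-1,-1,-1,-1,-1],"travel":[[0,0,-0.002],[0,0,-0.004],[0,0,-0.006],[0,0,-0.008],[0,0,-0.008]],"spin":[0,0,0,0,0]}' 60
python3 -c "
from station import arm
s=arm.get_state();print(s['eef_pos'],s['force'],s['moment'],s['width'])"
```

```text
t: 12.6
eef_pos: [0.5136, 0.0489, 0.096]
ee_rot: [-2.133, 1.571, -0.379]
force: [-3.3, 0.1, 9.2]
width: 0.0159
[0.51361813 0.04886896 0.09603344] [-3.29663091  0.06376557  9.17032894] [ 0.13069301  1.14523092 -0.02248768] 0.01589822776257835
```

```bash
python3 -m handwheel '{"gripper":[-1,-1,-1],"travel":[[0,0,-0.001],[0,0,-0.001],[0,0,-0.001]],"spin":[0,0,0]}' 60
python3 look.py 5 3; for i in 1 2 3; do python3 -m handwheel '{"gripper":[-1,-1],"travel":[[0,0,0],[0,0,0]],"spin":[0,0]}' 60; done
python3 - <<'E'
import cv2
i=cv2.imread("pics/scene5.png")
cv2.imwrite("pics/scene5z.png",cv2.resize(i[150:220,245:335],None,fx=8,fy=8,interpolation=cv2.INTER_CUBIC))
E
```

```text
t: 12.9
eef_pos: [0.5136, 0.0489, 0.0957]
ee_rot: [-1.825, 1.57, -0.071]
force: [-3.4, 0.0, 8.9]
width: 0.0156
13.2 [0.51355317 0.04886051 0.09568535] [-1.98367376  1.57051148 -0.22940163] [-4.08584307e+00  6.62211760e-03  9.13844302e+00] [ 0.14272014  1.20302194 -0.06984348] 0.015423086040759374
t: 13.4
eef_pos: [0.5136, 0.0488, 0.0957]
ee_rot: [-1.911, 1.57, -0.157]
force: [-3.5, -0.4, 8.8]
width: 0.0156
t: 13.6
eef_pos: [0.5136, 0.0489, 0.0957]
ee_rot: [-1.955, 1.57, -0.201]
force: [-2.6, 0.5, 9.7]
width: 0.0154
t: 13.8
eef_pos: [0.5136, 0.0489, 0.0957]
ee_rot: [-1.987, 1.57, -0.233]
force: [-3.4, 0.8, 8.9]
width: 0.0152
```

View pics/scene5z.png

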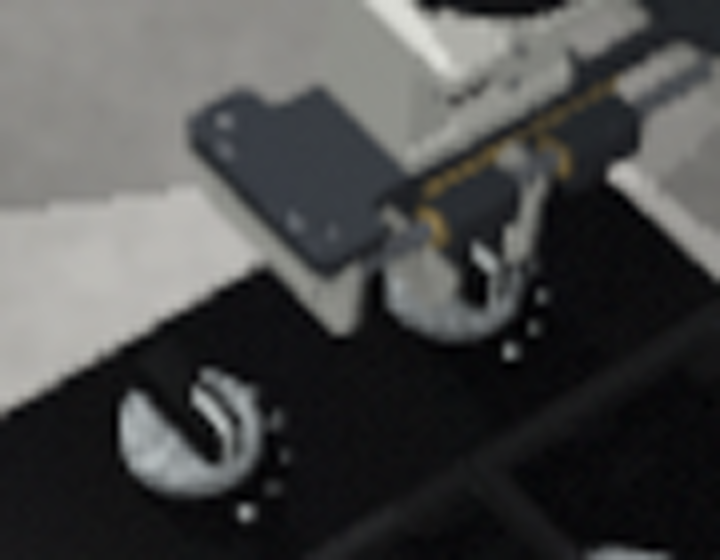

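View pics/scene5.png

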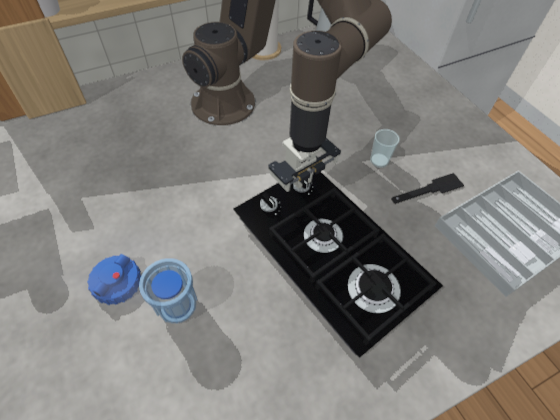

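```bash
python3 -m handwheel '{"gripper":[-1,-1,-1,-1],"travel":[[-0.0006,0,-0.001],[-0.0006,0,-0.002],[-0.0006,0,-0.002],[-0.0006,0,-0.002]],"spin":[0,0,0,0]}' 60
python3 -c "
from station import arm
s=arm.get_state();print(s['eef_pos'],s['force'],s['moment'],s['width'])"
```

```text
t: 14.2
eef_pos: [0.5136, 0.0489, 0.0949]
ee_rot: [-1.79, 1.57, -0.036]
force: [-3.7, -0.5, 9.9]
width: 0.0154
[0.51355459 0.04887231 0.09486959] [-3.69947418 -0.45803249  9.86125614] [-0.07496798  1.0466696  -0.01284568] 0.015356518833134047
```

```bash
for i in 1 2 3 4; do python3 -m handwheel '{"gripper":[-1,-1,-1],"travel":[[0,0,0],[0,0,0],[0,0,0]],"spin":[0,0,0]}' 60 | egrep "t:|pos|force"; done
python3 look.py 6 4
python3 - <<'E'
import pickle
from h import *
f=pickle.load(open("avg6.pkl","rb"))["scene"]
x0,y0,w,h=280,155,45,45;K=13
im=cv2.resize(f["avg"][y0:y0+h,x0:x0+w].clip(0,255).astype(np.uint8),None,fx=K,fy=K,interpolation=cv2.INTER_NEAREST)
t=np.linspace(0,6.28,80)
for z,c in((.064,(0,0,255)),(.068,(0,255,0))):
    b=np.c_[.5109+.024*np.cos(t),.0484+.024*np.sin(t),0*t+z]
    cv2.polylines(im,[((proj(f,b)+.5-[x0,y0])*K).astype(int)],True,c,1)
cv2.imwrite("pics/k6.png",im)
E
```

```text
t: 14.5
eef_pos: [0.5136, 0.0489, 0.0949]
ee_rot: [-1.754, 1.57, 0.0]
force: [-1.9, 0.1, 10.2]
t: 14.8
eef_pos: [0.5135, 0.0489, 0.0949]
ee_rot: [-1.773, 1.57, -0.018]
force: [-1.9, 0.3, 10.9]
t: 15.1
eef_pos: [0.5136, 0.0489, 0.0949]
ee_rot: [-1.848, 1.57, -0.093]
force: [-2.4, -0.6, 10.6]
t: 15.4
eef_pos: [0.5135, 0.0489, 0.0949]
ee_rot: [-1.729, 1.57, 0.025]
force: [-2.9, -0.5, 11.0]
15.8 [0.51354296 0.048894   0.09488776] [-1.74447882  1.56995257  0.00992464] [-2.66436586 -0.771278    9.893719  ] [-0.09592123  1.0357236  -0.00529595] 0.015135146935576565
```

View pics/k6.png

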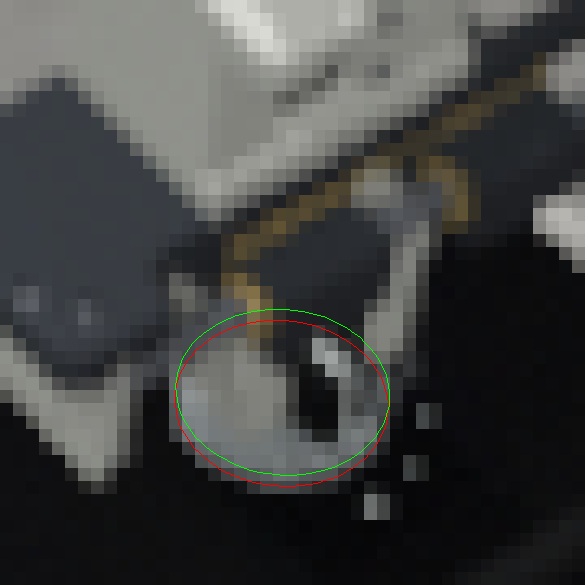

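The skirt in the picture (bottom edge near row 192, columns 293–310) lies on the pressed-down outline. The push is steady at about 10 N.

```bash
python3 -c "
from station import arm
print(arm.job_done())"
```

```text
the job is handed in; nothing more can be done
None
```

The knob is on the bare spindle (the one on the robot's left), fully home and pressed well down. The gripper was still holding it down when I handed the job in, at about 16 s.

**Turning:** the loose knob lay at about 10.5° and the spindle's flat faced roughly 0–15°. The knob therefore went on with almost no turn, and there was no sign of binding about its axis.

**Home:** during most of the insertion the upward push stayed around 2 N or less, with up to about 3 N sideways. I corrected that with moves of about half a millimetre. The upward push rose only at the height expected for a fully home knob (68 mm above the counter).

**Pressed:** over the last second or so the upward force was steady at 10–11 N, which is about 4–5 mm of spring travel. The arm height gives 4.9 mm, and the knob's outline in the scene camera matches a pressed position.

**Checks that were weak or disagreed:**
- The two cameras differ by 2–4 mm in x, so I lined the knob up by relative measurements in the scene camera; the arm hid the spindle from the top camera.
- The flat's direction is only about 4 pixels across in the images, so I took it from a model fit, and the smooth insertion then confirmed it.
- While pressing, force and arm height disagreed by up to 0.8 mm of travel, so the knob may have slipped slightly in the grip.
- About 2–3 N of sideways force was still there at the end.

I did not touch the fitted knob. The other things looked unmoved in the last full pictures, though I did not measure their positions.

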